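Balance a jar of fly-tying beads on the beam scale

TASK

Weigh the amber jar of tungsten beads that stands on one pan of the beam balance: first thread the brass ring weight over the spindle of the empty pan, lower it gently until it lies flat on the pan, and let go of it. Then push the red-finned sliding poise along its bar with light nudges of the closed fingertips, taking the hand off to read the beam, until the beam floats level at rest with nothing touching it. The knife edge is delicate, so do not drop the weight, pinch the poise, lean on the balance or drive the poise into its end stop, and leave the thread spool, the bottle and the tool block where they are.

Things in the scene. Friction and masses are not known exactly. Their poses are not given: they have to be found in the camera images.
- balance: Green beam balance, fixed to the table; origin under the centre of its 130 x 170 mm base. The 360 mm beam lies along its y axis and rocks about a pivot parallel to its x axis, 115 mm above the origin. Flat steel pans, 90 mm across, are centred 170 mm either side of it, tops 8 mm below pivot level at level: empty pan with spindle on -y, jar on +y. The poise's bar runs 95 mm to its -x side.
- beam (a joint): Tilt of the beam, rad: 0 level, positive weight pan down, negative jar down, stops at -0.06 and +0.06. It starts jar down. With the weight off, the weight pan yields under about 5 N. Damped, it settles about 1.5 s after being touched. It is still jar down, on its stop, when the weight has first been added.
- weight_center (a point): Centre of the brass ring weight, 14 mm above its underside: a plain ring 52 mm in outer diameter, 28 mm high, with a through hole 14 mm in diameter, 0.45 kg, standing flat on the table at first.
- spindle_tip (a point): Top of the upright steel spindle on the empty pan: 12 mm in diameter, 40 mm high above the pan, with a tapered tip. It leans with the beam. The weight fits round it with 1 mm to spare all round, so it can catch on the tip: feel for it.
- pan_seat (a point): Point on the spindle's axis 14 mm above the pan, where the weight's centre lies when it is fully home (26 mm below spindle_tip along the spindle). Its z axis runs up along the spindle.
- poise_fin (a point): Centre of the red fin on top of the sliding poise: 22 mm across the bar, 16 mm along the bar, 44 mm high (22 mm above and below this point). Its y axis runs along the bar, towards the jar. The black block under it is 26 x 30 mm, its top 22 mm below this point; the bar, 8 mm wide, has its top 26 mm below this point. At level this point is 4 mm below pivot level.
- poise (a joint): Place of the 0.2 kg poise along its bar, m: 0 at the middle, positive towards the weight pan, stops at -0.1 and +0.1. About 1.5 N slides it; it stays where left. It starts between -0.09 and -0.03. With the weight on, the beam is level with the poise somewhere between 0 and +0.09; near level, 1 mm of travel tilts it about 0.004 rad.
- weight: The same ring weight; origin at the centre of its underside.
- spool: Green thread spool, 34 mm in diameter, 32 mm high, standing loose on the table; origin under its centre. To be left alone.
- bottle: Glass drinks bottle, 60 mm in diameter, 170 mm high, standing loose on the table; origin under its centre. To be left alone.
- tool_block: Wooden block 100 x 60 x 45 mm with tying tools standing up to 115 mm above the table; origin under its centre. To be left alone.
- needle_tip (a point): Tip of the thin needle that stands up 47 mm above the pivot from the beam's middle. It moves in front of (on the +x side of) a fixed white plate, 60 mm wide, with a red line; the plate reaches 39 mm above the pivot, 26 mm to the -x side of the needle. Upright on the line: beam level.
- jar_lid (a point): Centre of the top of the amber jar's black lid. The jar is 60 mm in diameter and 50 mm high, about 0.5 kg (not known exactly), fastened to its pan.
There are look-alikes about, which are no part of the job. Of the things that look like the weight, the largest one is meant.

How it is judged (in metres and radians):
On the way, in this order (a step that is already met when the one before it is completed fails the run):
1. the ring weight lies home on the pan around the spindle, released (distance between weight_center and pan_seat below 0.006 m and angle between the z axis of weight_center and the z axis of pan_seat, either way round below 0.06 rad and contact force between the fingers and weight below 0.05 N), for 0.2 s.
2. the beam floats level and at rest, untouched (value of joint beam between -0.02 and 0.02 rad and velocity of joint beam between -0.03 and 0.03 rad/s and contact force between each of the fingers, the arm and balance below 0.05 N), for 0.4 s.
At the end, for the whole second after the job is handed in: The weight lies flat on the pan around the spindle (centre within 6 mm of the seat, within 0.06 rad of square to it), and the untouched beam is at rest (under 0.03 rad/s) within 0.02 rad of level (distance between weight_center and pan_seat below 0.006 m and angle between the z axis of weight_center and the z axis of pan_seat, either way round below 0.06 rad and value of joint beam between -0.02 and 0.02 rad and velocity of joint beam between -0.03 and 0.03 rad/s).
It fails at once if the hand presses or pinches the balance or its poise with more than 8 N (contact force between any of the fingers, the arm and balance above 8 N).
It fails at once if the weight is dropped on or forced against the balance (over 12 N) (contact force between weight and balance above 12 N).
It fails at once if the spool, the bottle or the tool block is moved by more than 20 mm (distance of any of spool, bottle, tool_block from where it was at the start of the episode above 0.02 m).
It also fails if it takes over 67 s, if anything falls off the work surface, if the arm or the gripper's body presses on something with over 40 N, if the wrist force passes 120 N, or if a joint passes its speed limit or range.

ROBOT

A 6-joint arm with a two-finger parallel gripper is mounted at the origin on the work surface. World frame = base frame: x ahead of the robot, y to its left, z up, the work surface at z = 0. Lengths are in mm, angles in rad, forces in N, time in s.
With the tool pointing down it reaches from about 350 to 975 mm from the base axis. Payload 7.1 kg.
Tool frame: the origin (TCP) lies at the very end of the fingers, on their centre line; the grasp point (between the pads) lies 19 mm behind it (ctrl.tcp_to_grasp is the distance from the TCP to the grasp point, in mm); z points along the fingers, x is the direction in which the jaws open and shut, and the axes are right-handed (so a half turn about z gives the same grasp; the last joint's range is limited). The gripper opens to 88 mm and grips with 3 to 60 N. Pads are 20 mm wide; open, the fingers measure 115 mm over their backs; the gripper's body (75 mm by 178 mm) begins 61 mm behind the grasp point.
Start: joints at [1.321, 0.423, 1.63, -0, 1.089, -0.019], TCP at [142.941, 608.418, 222.675] pointing down, gripper open.
Joint ranges: [-3, 3], [-0.9, 2.11], [0.09, 2.58], [-1.31, 4.45], [0.11, 2.69], [-2.54, 2.54]. Speed limits (rad/s): [2.39, 2.39, 3.01, 3.14, 3.14, 3.14].

INTERFACE

Orientations are given as a rotation vector (axis times angle).
In Python, from workcell import get_obs, viewer, ctrl, masks_of gives the robot as it stands. The module is installed in compiled form; this text tells all that it offers.
- The arm moves only by the shell command python3 -m inch 'ROWS'. ROWS is JSON, a list of rows, each an object of numbers: "tx", "ty", "tz": the shift along the tool's x, y, z in cm; "ax", "ay", "az": the turn, a rotation vector about the tool's x, y, z in degrees; "jaw": the opening, from 0 (shut) to 1 (fully open). In form: [{"tx": .., "ty": .., "tz": .., "ax": .., "ay": .., "az": .., "jaw": ..}, ...]. A call has 1 to 12 rows; each row shifts and turns the commanded pose from where the row before left it, along the tool's axes as they then stand; what a row does not reach is not made up. A row lasts 1/8 s, in which the tool goes at most 62.5 mm and 10.7 degrees, less where a joint would pass 70% of its speed; a pose out of reach is approached as far as the arm can. A call is refused whole if a number of a shift passes 6.25 or a number of a turn 10.7, either way. A call with a gripper value outside its range is refused whole. The fingers move at their own pace and stop on an object; the grip force is fixed at half the most. Time passes only in rows, so rows that do not move let the fingers close. It gives the time, the measured TCP pose, the force and the opening at its end, in the units of the state.
- get_obs(): the state, without advancing time (a new reading comes with each control period).
- viewer.get_image(name): name is "scene" or "side" or "wrist"; returns (picture, depth): 480x640x3 uint8, red, green, blue; 480x640 float32, mm along the optical axis (not along the pixel's ray), 0 where there is no reading.
- viewer.get_calibration(name): a dict with "fx", "fy", "cx", "cy" (pixels), "rvec" (rotation vector, rad) and "tvec" (3), from world to camera coordinates, as OpenCV has them. Camera axes: x right, y down, z forward; pixel columns grow to the right and rows downward; lengths in mm; the calibration is good to about 2 mm. A picture is of the moment at which its call begins: read the wrist's pose just before it. get_calibration takes no time and is no camera call; for the wrist camera it gives the pose at the moment of the call.
- ctrl.close_job(): hands the job in, once; it reports no verdict.
Trained networks look in the newest picture that a camera, given by its name, has taken for a name from the list of things; names that differ only in an ending like _2 or _b are one class to them, and where a whole thing is asked for, a point or a joint stands for the part that bears it (a point fixed in the world has none). Each returns a list of dicts, best first, with "score" (0 to 1); they miss things now and then, are a little off and sometimes report something else, mostly with a low value. They report only what shows in the picture. A call takes as long as a camera call. They do not tell look-alikes from the thing itself.
- masks_of(camera, thing): "pixels" (480x640 bool, what is visible of it) and "location" ([column, row] in pixels, amid what is visible of it).
The state is a dict: "t": time; "qpos": joint angles; "qvel": joint speeds; "joint_torque": joint torques, N m; "ee_pos": TCP position; "orientation": TCP orientation; "ft_force": force on the tool from outside, world axes, zero at the start; "moment": the same for the moment, N m; "width": finger opening in mm.
Only numpy, scipy, OpenCV 4.12 (cv2) and the standard library are available. Lean on these libraries where they do the work, as an engineer would, in place of code of your own. Each camera call takes 0.05 s, during which the arm holds its last target. There are 200 camera calls.

## Working session

There is one attempt and no reset: what is moved stays moved. The work goes in short steps, Python scripts to look and compute and a shell command to move; the robot and the scene stay as the last step left them, time stands still between calls to the robot, and variables do not carry over. Pictures are saved under pics/ and viewed, about 8 in all and at most 12, crops included, and the job is handed in when it is done.

```bash
mkdir -p pics; cat > h.py <<'E'
import numpy as np, cv2
from workcell import get_obs, viewer, ctrl, masks_of
from scipy.spatial.transform import Rotation as R
def cal(n):
    c=viewer.get_calibration(n); M=R.from_rotvec(np.ravel(c["rvec"])).as_matrix(); return c,M,np.ravel(c["tvec"])
def snap(n,f=None):
    C=cal(n); im,d=viewer.get_image(n)
    if f: cv2.imwrite("pics/"+f,im[:,:,::-1])
    return im,d,C
def world(C,u,v,z):
    c,M,t=C; p=np.stack([(u-c["cx"])/c["fx"]*z,(v-c["cy"])/c["fy"]*z,z],-1); return (p-t)@M
def proj(C,P):
    c,M,t=C; q=M@np.asarray(P,float)+t; return np.array([c["fx"]*q[0]/q[2]+c["cx"],c["fy"]*q[1]/q[2]+c["cy"]])
def cloud(C,d,m):
    v,u=np.nonzero(m&(d>0)); return world(C,u,v,d[v,u])
def ray_z(C,u,v,z):  # intersect pixel ray with plane height z
    a=world(C,u,v,1.); o=world(C,u,v,0.)
    return o+(a-o)*(z-o[2])/(a-o)[2]
E
cat > a.py <<'E'
from h import *
o=get_obs(); print(o)
for n in ["scene","side"]:
    im,d,C=snap(n,n+"0.png"); print(n,C[0])
    for th in ["balance","weight","poise_fin","jar_lid","spool","bottle","tool_block","needle_tip","spindle_tip"]:
        for r in masks_of(n,th)[:4]:
            P=cloud(C,d,r["pixels"])
            if len(P): print(th,round(r["score"],2),np.round(r["location"]),r["pixels"].sum(),"med",np.median(P,0).round(),"lo",np.percentile(P,3,0).round(),"hi",np.percentile(P,97,0).round())
E
python3 a.py
```

```text
{'t': 0.0, 'qpos': array([ 1.32098568e+00,  4.23799022e-01,  1.63069439e+00,  1.27679358e-05,
        1.08861482e+00, -1.90225064e-02]), 'qvel': array([-0.00120581, -0.00056703, -0.00185961, -0.00010601,  0.00017189,
        0.00065382]), 'joint_torque': array([ 2.40097379e-04, -5.44611096e+01, -2.73676246e+01,  6.44880719e-02,
        2.23900226e-02, -1.03353518e-04]), 'ee_pos': array([142.81155971, 607.88686036, 221.92609134]), 'orientation': array([ 2.46173293e+00,  1.95032271e+00, -1.90401010e-03]), 'ft_force': array([-0.16024871,  0.4561214 ,  0.14415298]), 'moment': array([-0.00304823, -0.06392176, -0.05536294]), 'width': 88.13414378255834}
scene {'fx': 451.63715675683756, 'fy': 451.63715675683756, 'cx': 320.67492467600044, 'cy': 237.05677032916395, 'rvec': array([ 1.10015771,  2.30376601, -1.08509792]), 'tvec': array([ 318.12213036, -167.17713793, 1481.79421543])}
weight 0.83 [242. 221.] 263 med [ 505. -284.   26.] lo [ 478. -313.    2.] hi [ 522. -266.   30.]
weight 0.63 [514. 308.] 1619 med [364. 453.  43.] lo [322. 402.   6.] hi [392. 499.  94.]
weight 0.58 [262. 205.] 112 
[... 1603 characters left out ...]
 -145.   20.] hi [627. 242. 146.]
jar_lid 0.15 [290. 235.] 282 med [488. 113.  92.] lo [479. 101.   2.] hi [506. 196. 128.]
spool 0.54 [478. 399.] 324 med [ 638. -452.   28.] lo [ 627. -465.   -0.] hi [ 655. -435.   34.]
bottle 0.63 [453. 339.] 1569 med [ 650. -340.   94.] lo [ 634. -357.    6.] hi [ 678. -310.  169.]
tool_block 0.87 [195. 201.] 747 med [345. 420.  42.] lo [309. 393.   3.] hi [381. 486.  91.]
tool_block 0.68 [288. 236.] 301 med [489. 113.  90.] lo [479. 100.  -3.] hi [542. 192. 128.]
needle_tip 0.66 [324. 232.] 2978 med [576.  50. 111.] lo [ 483. -145.   22.] hi [625. 245. 146.]
spindle_tip 0.85 [321. 233.] 2967 med [576.  47. 110.] lo [ 483. -145.   21.] hi [625. 238. 146.]
```

```bash
cat > b.py <<'E'
from h import *
s=cv2.imread("pics/side0.png"); 
a=cv2.resize(s[150:440,180:520],(700,597),interpolation=cv2.INTER_CUBIC); cv2.imwrite("pics/side_crop.png",a)
s=cv2.imread("pics/scene0.png")
cv2.imwrite("pics/scene_crop.png",cv2.resize(s[170:360,140:460],(800,475),interpolation=cv2.INTER_CUBIC))
E
python3 b.py
```

```text
(no output)
```

View pics/side_crop.png

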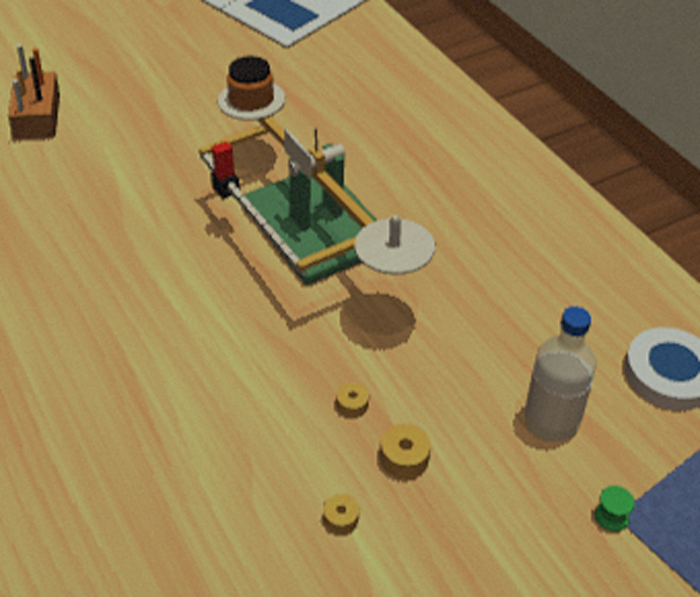

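View pics/scene_crop.png

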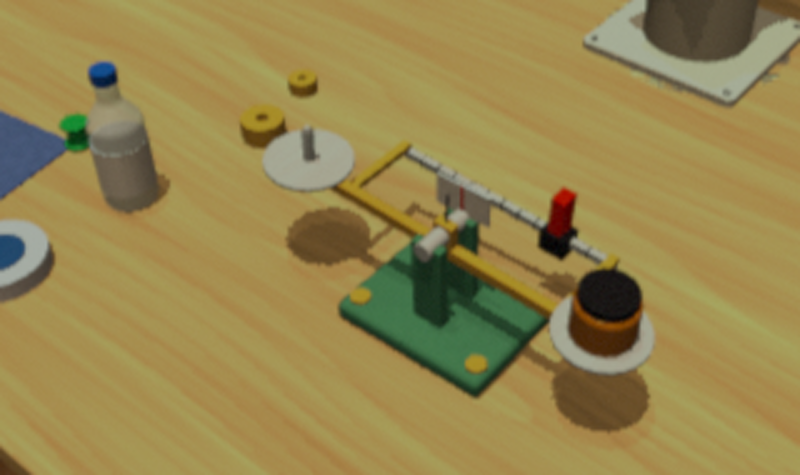

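Of the three look-alike rings at side px (351,344), (371,371) and (345,399), the one at (371,371) is clearly the largest (28 mm high by depth, against about 20 mm for the others), and the crop confirms it. The beam is jar down, and the poise is at the jar end. Next I'll measure the geometry.

```bash
cat > c.py <<'E'
from h import *
def circ(P):
    A=np.c_[2*P[:,:2],np.ones(len(P))]; s=np.linalg.lstsq(A,(P[:,:2]**2).sum(1),rcond=None)[0]; return s[:2],np.sqrt(s[2]+s[0]**2+s[1]**2)
for n in ["side","scene"]:
    im,d,C=snap(n); P=world(C,*np.meshgrid(np.arange(640.),np.arange(480.)),d.astype(float)).reshape(-1,3); P=P[d.ravel()>0]
    def box(a,b): return P[((P>a)&(P<b)).all(1)]
    t=box([470,-325,24],[530,-255,36]); (c,r),_=cv2.minEnclosingCircle(t[:,:2].astype(np.float32)); print(n,"ring",len(t),np.array(c),r,np.median(t,0))
    p=box([520,-190,108],[660,-50,126]); (c,r),_=cv2.minEnclosingCircle(p[:,:2].astype(np.float32)); print("pan",len(p),c,r,np.median(p,0))
    s=box([540,-150,135],[620,-80,180]); print("spindle",len(s),np.median(s,0),s.min(0),s.max(0))
    j=box([530,170,130],[660,300,165]); (c,r),_=cv2.minEnclosingCircle(j[:,:2].astype(np.float32)); print("lid",len(j),c,r,np.median(j,0))
    m=(im[...,0]>120)&(im[...,1]<50)&(im[...,2]<60)&(d>0)
    f=cloud(C,d,m); f=f[np.abs(f-[492,117,110]).max(1)<45]; print("fin",len(f),np.median(f,0),f.min(0),f.max(0))
    print("bottle/near", [proj(C,q).round() for q in ([560,-110,157],)])
E
python3 c.py
```

```text
side ring 337 496.4275207519531 -292.61993408203125 [ 496.905401   -293.80689638   26.43671917]
pan 792 589.01513671875 -106.9294204711914 [ 586.88811877 -117.96211375  116.02529492]
spindle 44 [ 589.25676719 -113.89628241  147.38588765] [ 585.3850558  -120.79330463  135.12000407] [ 597.26611534 -107.88255122  158.52218328]
lid 284 584.5515747070312 224.71267700195312 [581.09986512 218.57432422 143.43789446]
fin 32 [491.23553995 120.44986958 127.27977763] [481.38081084 111.95475511 122.75240065] [504.88780858 129.78001829 131.27206054]
bottle/near [array([359., 260.])]
scene ring 157 496.5148620605469 -292.04498291015625 [ 498.95337406 -290.56206771   27.57162716]
pan 698 592.0176391601562 -105.21263122558594 [ 595.17222215 -107.08229886  116.48095739]
spindle 35 [ 594.0361047  -108.81070309  148.9848831 ] [ 588.08350929 -114.26611645  135.4238684 ] [ 598.57300745 -104.43179982  157.62464256]
lid 558 586.0413208007812 228.9332733154297 [590.61437113 232.08403752 145.4839919 ]
fin 33 [492.61101356 122.74048315 128.74626872] [483.28600066 115.4310068  125.30162813] [502.15651723 127.85170482 131.32503436]
bottle/near [array([271., 215.])]
```

```bash
cat >> h.py <<'E'
def toolR(yaw,lean=0.):  # tool x at yaw (deg), pointing down; lean about tool x so that -z_tool leans to +y
    r=np.radians(yaw); x=np.array([np.cos(r),np.sin(r),0]); y=np.array([np.sin(r),-np.cos(r),0])
    return R.from_matrix(np.c_[x,y,[0,0,-1.]])*R.from_rotvec([lean,0,0])
def plan(wps,start=None):
    """wps: list of (pos, R, n). prints rows, returns end"""
    import json
    o=get_obs(); p,q=start or (o["ee_pos"],R.from_rotvec(o["orientation"])); out=[]
    for P,Q,n in wps:
        dv=(q.inv()*Q).as_rotvec()/n; dp=(np.array(P)-p)/n
        for i in range(n):
            t=q.inv().apply(dp)/10; a=np.degrees(dv)
            out.append({k:round(float(x),2) for k,x in zip(["tx","ty","tz","ax","ay","az"],[*t,*a]) if abs(x)>=.01})
            p=p+dp; q=q*R.from_rotvec(dv)
    for r in out: print(json.dumps(r))
E
python3 - <<'E'
from h import *
o=get_obs();q=R.from_rotvec(o["orientation"]); print(q.as_matrix().round(3))
print((toolR(0,.06).as_matrix()@[0,0,-1]).round(3))
plan([([480,150,215],toolR(38),10),([497,-292,150],toolR(1),9)])
E
```

```text
[[ 0.229  0.973 -0.   ]
 [ 0.973 -0.229  0.   ]
 [ 0.    -0.    -1.   ]]
[ 0.    -0.06   0.998]
{"tx": -3.69, "ty": 4.33, "tz": 0.08, "az": 3.88}
{"tx": -3.39, "ty": 4.57, "tz": 0.08, "az": 3.88}
{"tx": -3.07, "ty": 4.79, "tz": 0.08, "az": 3.88}
{"tx": -2.74, "ty": 4.99, "tz": 0.08, "az": 3.88}
{"tx": -2.4, "ty": 5.16, "tz": 0.08, "az": 3.88}
{"tx": -2.04, "ty": 5.31, "tz": 0.08, "az": 3.88}
{"tx": -1.68, "ty": 5.44, "tz": 0.08, "az": 3.88}
{"tx": -1.31, "ty": 5.54, "tz": 0.08, "az": 3.88}
{"tx": -0.93, "ty": 5.61, "tz": 0.08, "az": 3.88}
{"tx": -0.55, "ty": 5.66, "tz": 0.08, "az": 3.88}
{"tx": -2.87, "ty": 3.99, "tz": 0.72, "az": 4.11}
{"tx": -2.58, "ty": 4.18, "tz": 0.72, "az": 4.11}
{"tx": -2.28, "ty": 4.36, "tz": 0.72, "az": 4.11}
{"tx": -1.96, "ty": 4.51, "tz": 0.72, "az": 4.11}
{"tx": -1.63, "ty": 4.64, "tz": 0.72, "az": 4.11}
{"tx": -1.29, "ty": 4.74, "tz": 0.72, "az": 4.11}
{"tx": -0.95, "ty": 4.82, "tz": 0.72, "az": 4.11}
{"tx": -0.6, "ty": 4.88, "tz": 0.72, "az": 4.11}
{"tx": -0.25, "ty": 4.91, "tz": 0.72, "az": 4.11}
```

```bash
python3 -m inch '[{"tx":-3.69,"ty":4.33,"tz":0.08,"az":3.88},{"tx":-3.39,"ty":4.57,"tz":0.08,"az":3.88},{"tx":-3.07,"ty":4.79,"tz":0.08,"az":3.88},{"tx":-2.74,"ty":4.99,"tz":0.08,"az":3.88},{"tx":-2.4,"ty":5.16,"tz":0.08,"az":3.88},{"tx":-2.04,"ty":5.31,"tz":0.08,"az":3.88},{"tx":-1.68,"ty":5.44,"tz":0.08,"az":3.88},{"tx":-1.31,"ty":5.54,"tz":0.08,"az":3.88},{"tx":-0.93,"ty":5.61,"tz":0.08,"az":3.88},{"tx":-0.55,"ty":5.66,"tz":0.08,"az":3.88}]'
python3 -m inch '[{"tx":-2.87,"ty":3.99,"az":4.11},{"tx":-2.58,"ty":4.18,"az":4.11},{"tx":-2.28,"ty":4.36,"az":4.11},{"tx":-1.96,"ty":4.51,"tz":0.7,"az":4.11},{"tx":-1.63,"ty":4.64,"tz":1,"az":4.11},{"tx":-1.29,"ty":4.74,"tz":1,"az":4.11},{"tx":-0.95,"ty":4.82,"tz":1.3,"az":4.11},{"tx":-0.6,"ty":4.88,"tz":1.3,"az":4.11},{"tx":-0.25,"ty":4.91,"tz":1.3,"az":4.11},{}]'
cat > d.py <<'E'
from h import *
o=get_obs(); print(o["ee_pos"],o["orientation"])
im,d,C=snap("wrist","w1.png")
rs=masks_of("wrist","weight")
for r in rs[:4]:
    m=r["pixels"]; P=cloud(C,d,m); P=P[P[:,2]>23]
    if len(P): 
        c,rad=cv2.minEnclosingCircle(P[:,:2].astype(np.float32)); print(round(r["score"],2),r["location"],m.sum(),c,rad,np.median(P,0).round(1),P.min(0).round(),P.max(0).round())
E
python3 d.py
```

```text
[142.93695193 608.42243831 222.68563878] [-2.46245548e+00 -1.95084795e+00 -1.09741495e-05]$[0]: bad value
$[0]: bad value
```

```bash
python3 -m inch '[{"tx":-3.69,"ty":4.33,"tz":0.08,"ax":0,"ay":0,"az":3.88,"jaw":1},{"tx":-3.39,"ty":4.57,"tz":0.08,"ax":0,"ay":0,"az":3.88,"jaw":1},{"tx":-3.07,"ty":4.79,"tz":0.08,"ax":0,"ay":0,"az":3.88,"jaw":1},{"tx":-2.74,"ty":4.99,"tz":0.08,"ax":0,"ay":0,"az":3.88,"jaw":1},{"tx":-2.4,"ty":5.16,"tz":0.08,"ax":0,"ay":0,"az":3.88,"jaw":1},{"tx":-2.04,"ty":5.31,"tz":0.08,"ax":0,"ay":0,"az":3.88,"jaw":1},{"tx":-1.68,"ty":5.44,"tz":0.08,"ax":0,"ay":0,"az":3.88,"jaw":1},{"tx":-1.31,"ty":5.54,"tz":0.08,"ax":0,"ay":0,"az":3.88,"jaw":1},{"tx":-0.93,"ty":5.61,"tz":0.08,"ax":0,"ay":0,"az":3.88,"jaw":1},{"tx":-0.55,"ty":5.66,"tz":0.08,"ax":0,"ay":0,"az":3.88,"jaw":1}]'
```

```text
t: 2.45
ee_pos: [481.2, 148.4, 215.0]
orientation: [-2.972, -1.019, -0.001]
ft_force: [0.6, 0.2, -0.8]
width: 87.9
```

All keys are required.

```bash
sed -i 's/if abs(x)>=.01})/})/' h.py
python3 -m inch '[{"tx":-2.87,"ty":3.99,"tz":0,"ax":0,"ay":0,"az":4.11,"jaw":1},{"tx":-2.58,"ty":4.18,"tz":0,"ax":0,"ay":0,"az":4.11,"jaw":1},{"tx":-2.28,"ty":4.36,"tz":0,"ax":0,"ay":0,"az":4.11,"jaw":1},{"tx":-1.96,"ty":4.51,"tz":0.7,"ax":0,"ay":0,"az":4.11,"jaw":1},{"tx":-1.63,"ty":4.64,"tz":1,"ax":0,"ay":0,"az":4.11,"jaw":1},{"tx":-1.29,"ty":4.74,"tz":1,"ax":0,"ay":0,"az":4.11,"jaw":1},{"tx":-0.95,"ty":4.82,"tz":1.3,"ax":0,"ay":0,"az":4.11,"jaw":1},{"tx":-0.6,"ty":4.88,"tz":1.3,"ax":0,"ay":0,"az":4.11,"jaw":1},{"tx":-0.25,"ty":4.91,"tz":1.3,"ax":0,"ay":0,"az":4.11,"jaw":1},{"tx":0,"ty":0,"tz":0,"ax":0,"ay":0,"az":0,"jaw":1}]'
python3 d.py
```

```text
t: 3.7
ee_pos: [496.6, -294.7, 147.8]
orientation: [3.142, 0.021, -0.001]
ft_force: [0.7, 0.0, 0.4]
width: 87.9
[ 496.55977972 -294.73133986  147.75978532] [ 3.14151731e+00  2.07880269e-02 -7.66811884e-04]
0.69 [321.5, 231.3] 3105 (497.6399230957031, -291.2783203125) 25.785932540893555 [ 497.6 -290.4   27.1] [ 472. -317.   23.] [ 523. -266.   29.]
0.69 [215.1, 253.4] 1384 (450.5213623046875, -283.984375) 9.999999747378752e-05 [ 450.5 -284.   148. ] [ 451. -284.  148.] [ 451. -284.  148.]
```

```bash
python3 -m inch '[{"tx":0.1,"ty":-0.34,"tz":3,"ax":0,"ay":0,"az":0,"jaw":1},{"tx":0,"ty":0,"tz":5,"ax":0,"ay":0,"az":0,"jaw":1},{"tx":0,"ty":0,"tz":4,"ax":0,"ay":0,"az":0,"jaw":1},{"tx":0,"ty":0,"tz":2,"ax":0,"ay":0,"az":0,"jaw":0.8},{"tx":0,"ty":0,"tz":0.15,"ax":0,"ay":0,"az":0,"jaw":0.7},{"tx":0,"ty":0,"tz":0,"ax":0,"ay":0,"az":0,"jaw":0.5},{"tx":0,"ty":0,"tz":0,"ax":0,"ay":0,"az":0,"jaw":0.3},{"tx":0,"ty":0,"tz":0,"ax":0,"ay":0,"az":0,"jaw":0},{"tx":0,"ty":0,"tz":0,"ax":0,"ay":0,"az":0,"jaw":0},{"tx":0,"ty":0,"tz":0,"ax":0,"ay":0,"az":0,"jaw":0}]'
```

```text
t: 5.05
ee_pos: [498.5, -289.0, 8.6]
orientation: [3.141, 0.027, 0.002]
ft_force: [-1.7, 0.6, 6.8]
width: 51.7
```

```bash
python3 -m inch '[{"tx":0,"ty":0,"tz":-1,"ax":0,"ay":0,"az":0,"jaw":0},{"tx":0,"ty":0,"tz":-4,"ax":0,"ay":0,"az":0,"jaw":0},{"tx":0,"ty":0,"tz":-6,"ax":0,"ay":0,"az":0,"jaw":0},{"tx":0,"ty":0,"tz":-6,"ax":0,"ay":0,"az":0,"jaw":0},{"tx":0,"ty":0,"tz":-4,"ax":0,"ay":0,"az":0,"jaw":0},{"tx":0,"ty":0,"tz":0,"ax":0,"ay":0,"az":0,"jaw":0},{"tx":0,"ty":0,"tz":0,"ax":0,"ay":0,"az":0,"jaw":0}]'
cat > e.py <<'E'
from h import *
import sys
o=get_obs(); q=R.from_rotvec(o["orientation"]); print(o["ee_pos"],o["orientation"],o["ft_force"])
im,d,C=snap("wrist",sys.argv[1])
for r in masks_of("wrist","weight")[:2]:
    P=q.inv().apply(cloud(C,d,r["pixels"])-o["ee_pos"])
    print(round(r["score"],2),r["location"],len(P),np.percentile(P,[2,50,98],axis=0).round(1).tolist())
    T=P[P[:,2]<np.percentile(P[:,2],50)+2.5]; A=np.c_[T[:,:2],np.ones(len(T))]; k=np.linalg.lstsq(A,T[:,2],rcond=None)[0]; c,rad=cv2.minEnclosingCircle(T[:,:2].astype(np.float32)); print("tool-frame top plane",k.round(3),"circ",c,rad)
E
python3 e.py w2.png
```

```text
t: 5.92
ee_pos: [496.7, -288.0, 215.7]
orientation: [-3.14, -0.027, 0.003]
ft_force: [-0.4, 0.3, -4.3]
width: 51.8
[ 496.69995598 -287.97731005  215.66123198] [-3.14017898 -0.02688138  0.00328203] [-0.3923953   0.34409133 -4.33716228]
0.96 [311.3, 127.9] 985 [[-25.5, -98.5, 195.6], [-9.9, -83.0, 197.3], [6.5, -67.0, 199.4]]
tool-frame top plane [-2.00000e-03  3.00000e-03  1.97505e+02] circ (-9.48752498626709, -82.47827911376953) 17.74012565612793
0.86 [322.5, 300.5] 9335 [[-22.7, -22.8, -19.6], [0.6, -4.9, -18.2], [23.3, 15.5, 4.5]]
tool-frame top plane [-6.0000e-03  4.2000e-02 -1.8463e+01] circ (0.1194995790719986, -2.2358994483947754) 27.94771957397461
```

View pics/w2.png

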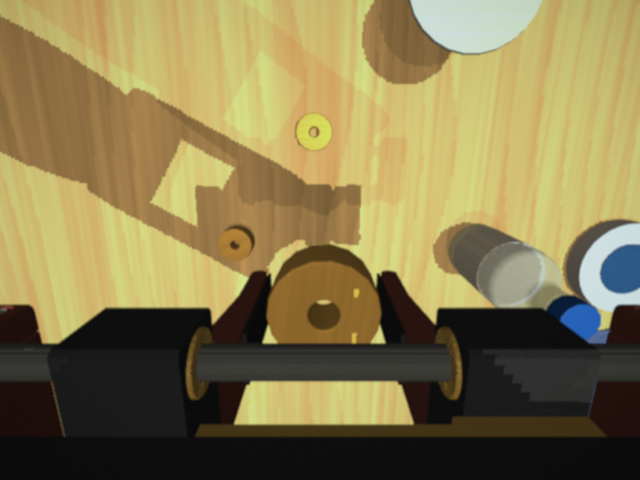

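The wrist view shows the ring held between the pads with its hole at about px (323,314). The spindle pan is at the upper right and the other two small rings are on the table. Next I'll measure the hole offset and ring tilt in the tool frame.

```bash
cat > f.py <<'E'
from h import *
def ringpose(verbose=True):
    o=get_obs(); q=R.from_rotvec(o["orientation"]); im,d,C=snap("wrist")
    v,u=np.mgrid[225:345,255:395]; P=q.inv().apply(world(C,u.ravel(),v.ravel(),d[225:345,255:395].ravel().astype(float))-o["ee_pos"])
    ok=(np.abs(P[:,2]+18.5)<3)&(np.hypot(P[:,0],P[:,1])<27); T=P[ok]
    for i in range(12):
        A=np.c_[T[:,:2],np.ones(len(T))]; k=np.linalg.lstsq(A,T[:,2],rcond=None)[0]
        B=P[(np.hypot(P[:,0],P[:,1])<29)]; res=B[:,2]-np.c_[B[:,:2],np.ones(len(B))]@k; T=B[np.abs(res)<max(.8,2.5-.2*i)]
    # hole: dark blob
    g=cv2.cvtColor(im,cv2.COLOR_RGB2GRAY)[295:335,298:350]; m=(g<np.percentile(g,50)*.72).astype(np.uint8)
    n,l,s,c=cv2.connectedComponentsWithStats(m); i=1+np.argmax(s[1:,4]); uv=c[i]+[298,295]
    o0=q.inv().apply(world(C,*uv,0.)-o["ee_pos"]); e=q.inv().apply(world(C,*uv,1.)-o["ee_pos"])-o0
    h=o0+e*((k[2]-o0[2]+k[0]*o0[0]+k[1]*o0[1])/(e[2]-k[0]*e[0]-k[1]*e[1]))
    print("plane",k.round(4),"n",len(T),"ext",T.min(0).round(1),T.max(0).round(1),"hole uv",uv,s[i],"tool",h.round(2))
    return k,h
if __name__=="__main__": 
    for _ in range(2): ringpose()
E
python3 f.py
```

```text
plane [ 2.00000e-03  3.50000e-03 -1.84364e+01] n 5926 ext [-26.9 -23.2 -19.3] [ 27.   16.6 -17.6] hole uv [323.26606876 315.52017937] [ 10   8  32  26 669] tool [  0.23   2.94 -18.43]
plane [ 2.50000e-03  3.00000e-04 -1.84252e+01] n 5889 ext [-26.9 -23.4 -19.3] [ 27.1  16.6 -17.6] hole uv [323.22238806 315.51791045] [  9   8  33  26 670] tool [  0.21   2.91 -18.42]
```

```bash
python3 - <<'E'
from h import *
plan([([591.5,-180,205],toolR(1,-.06),4)])
E
```

```text
{"tx": 2.41, "ty": -2.66, "tz": 0.25, "ax": -0.89, "ay": 0.05, "az": -0.0}
{"tx": 2.41, "ty": -2.66, "tz": 0.21, "ax": -0.89, "ay": 0.05, "az": -0.0}
{"tx": 2.41, "ty": -2.67, "tz": 0.17, "ax": -0.89, "ay": 0.05, "az": -0.0}
{"tx": 2.41, "ty": -2.67, "tz": 0.13, "ax": -0.89, "ay": 0.05, "az": -0.0}
```

```bash
python3 -m inch '[{"tx":2.41,"ty":-2.66,"tz":0.25,"ax":-0.89,"ay":0.05,"az":0,"jaw":0},{"tx":2.41,"ty":-2.66,"tz":0.21,"ax":-0.89,"ay":0.05,"az":0,"jaw":0},{"tx":2.41,"ty":-2.67,"tz":0.17,"ax":-0.89,"ay":0.05,"az":0,"jaw":0},{"tx":2.41,"ty":-2.67,"tz":0.13,"ax":-0.89,"ay":0.05,"az":0,"jaw":0},{"tx":0,"ty":0,"tz":0,"ax":0,"ay":0,"az":0,"jaw":0},{"tx":0,"ty":0,"tz":0,"ax":0,"ay":0,"az":0,"jaw":0}]'
python3 f.py; python3 e.py w3.png; python3 - <<'E'
from h import *
for r in masks_of("wrist","spindle_tip")[:3]: print(r["score"],r["location"],r["pixels"].sum())
C=cal("wrist"); print(proj(C,[591.5,-111,157]),proj(C,[590.5,-113,117]))
E
```

```text
t: 6.88
ee_pos: [591.7, -180.5, 206.1]
orientation: [3.08, 0.027, 0.003]
ft_force: [0.2, 0.3, -4.5]
width: 51.3
plane [ 1.10000e-03  7.00000e-04 -1.84303e+01] n 5889 ext [-26.8 -23.4 -19.3] [ 26.8  16.5 -17.6] hole uv [323.22686567 315.56119403] [  9   8  33  26 670] tool [  0.22   2.88 -18.43]
plane [ 2.60000e-03  1.60000e-03 -1.84367e+01] n 5961 ext [-26.9 -23.  -19.3] [ 27.1  16.6 -17.6] hole uv [323.19850746 315.58059701] [  9   8  33  26 670] tool [  0.22   2.91 -18.43]
[ 591.61423578 -181.18466493  206.61440248] [3.07972829 0.02522894 0.00413267] [-0.29403969 -0.26648359 -4.23871904]
0.66 [221.6, 222.4] 1089 [[-121.9, -7.2, 187.2], [-105.2, 8.6, 189.2], [-89.5, 25.9, 207.5]]
tool-frame top plane [1.20000e-02 4.90000e-02 1.89801e+02] circ (-106.7357406616211, 10.57375717163086) 18.00360107421875
0.65 [325.4, 300.4] 9522 [[-23.2, -22.9, -19.7], [0.2, -4.7, -18.2], [23.7, 16.0, 6.3]]
tool-frame top plane [ 2.0000e-03  4.5000e-02 -1.8494e+01] circ (0.3746975064277649, -2.1063761711120605) 28.078763961791992
0.86 [314.7, 115.6] 18726
[323.89500571 139.31574341] [322.14736644 139.31070343]
```

View pics/w3.png

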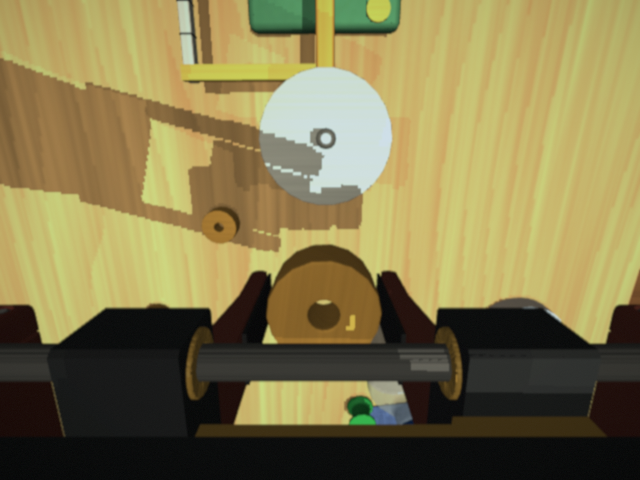

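```bash
python3 - <<'E'
from h import *
o=get_obs(); q=R.from_rotvec(o["orientation"]); print(o["ee_pos"])
im,d,C=snap("wrist"); print(C[0]["fx"])
g=cv2.cvtColor(im,cv2.COLOR_RGB2GRAY)
print(g[124:154,310:342:1][::2,::2]); print(d[124:154:3,310:342:2].round(0))
P=cloud(C,d,np.ones_like(d,bool)); 
s=P[(np.hypot(P[:,0]-592,P[:,1]+111)<14)&(P[:,2]>132)]; t=s[s[:,2]>s[:,2].max()-4]; print("tip",len(t),t.mean(0),cv2.minEnclosingCircle(t[:,:2].astype(np.float32)), s[:,2].max())
pn=P[(np.hypot(P[:,0]-592,P[:,1]+111)<60)&(abs(P[:,2]-117)<6)&(P[:,1]<-80)]; A=np.c_[pn[:,:2],np.ones(len(pn))]; print("pan",np.linalg.lstsq(A,pn[:,2],rcond=None)[0], pn.min(0),pn.max(0))
pn=pn[np.abs(pn[:,2]-np.median(pn[:,2]))<5]; print(cv2.minEnclosingCircle(pn[:,:2].astype(np.float32)))
E
```

```text
[ 591.99363088 -181.33729635  207.20978425]
353.294565171621
[[218 218 218 218 218 218 218 218 218 218 218 218 217 218 218 218]
 [218 218 218 218 218 218 218 211 213 218 218 218 218 218 218 218]
 [218 186 172 172 171 161 155 132 138 166 193 217 218 218 218 218]
 [205 156 130 128 110  89  92  97 100 100 113 182 217 218 217 217]
 [142 132 129 111  89  92 119 147 150 126 102 116 197 218 218 218]
 [136 133 130  96  95 132 196 215 214 194 129  98 161 218 218 218]
 [135 132 124  87 103 178 218 218 218 217 162 102 128 213 218 218]
 [133 130 120  86 106 190 219 218 218 219 179 105 114 206 218 218]
 [133 130 123  85  98 167 217 219 219 217 155  98 134 216 218 218]
 [156 135 125  90  86 115 178 209 208 179 115  93 166 218 218 218]
 [213 159 129 117  89  86 107 128 130 110  91 121 200 218 218 218]
 [172 188 194 194 179 108  85  86  89  94 118 191 218 219 218 218]
 [131 201 219 218 217 195 180 144 149 182 200 217 219 218 218 218]
 [133 202 219 219 219 219 219 215 216 218 219 218 218 219 218 218]
 [132 162 173 172 172 186 218 219 218 218 219 218 218 218 219 218]]
[[235. 236. 237. 235. 236. 236. 2
[... 451 characters left out ...]
2. 205. 237.
  238. 238.]
 [240. 239. 239. 205. 203. 202. 199. 200. 201. 200. 202. 204. 239. 239.
  238. 239.]
 [239. 238. 239. 239. 207. 206. 203. 203. 203. 204. 206. 241. 239. 240.
  240. 240.]
 [240. 240. 239. 240. 241. 240. 239. 207. 207. 242. 241. 240. 240. 239.
  241. 239.]
 [240. 241. 240. 239. 241. 240. 241. 242. 239. 240. 241. 240. 241. 240.
  240.   0.]]
tip 179 [ 591.94983768 -110.3877101   155.7322211 ] ((591.7733764648438, -110.57516479492188), 4.490410804748535) 157.78661489728123
pan [ 7.06852507e-04 -5.88969243e-02  1.09400064e+02] [ 547.74788307 -156.48618151  112.29663454] [636.34975885 -80.00115166 121.44719547]
((592.0025024414062, -112.55751037597656), 44.99177932739258)
```

```bash
cat > g.py <<'E'
from h import *
import sys
# s = height of ring underside above spindle tip along axis (mm)
tip=np.array([591.9,-110.4,157.]); a=np.array([0,.06,1]); a/=np.linalg.norm(a); off=np.array([.22,2.9,-4.4])
def target(s): q=toolR(1,-.06); return tip+a*(s+14)-q.apply(off)
if __name__=="__main__":
    xs=[]
    for _ in range(3): viewer.get_image("wrist"); xs.append(get_obs())
    p=np.mean([o["ee_pos"] for o in xs],0); q=R.from_rotvec(xs[-1]["orientation"]); print("now",p.round(2),xs[-1]["orientation"].round(4),"F",np.mean([o["ft_force"] for o in xs],0).round(2), "M",xs[-1]["moment"].round(2))
    T=target(float(sys.argv[1])); print("target",T.round(2),"ring s now",((p+q.apply(off)-tip)@a-14).round(2),"lateral",(q.inv().apply(T-p)).round(2), "deg",np.degrees((q.inv()*toolR(1,-.06)).as_rotvec()).round(2))
E
python3 g.py 6; python3 g.py 40
```

```text
now [ 592.23 -181.06  207.36] [3.0793 0.0256 0.0065] F [-0.08 -0.4  -4.34] M [ 0.01  0.07 -0.01]
target [ 591.63 -106.58  172.4 ] ring s now 36.44 lateral [  0.52 -76.51  30.26] deg [ 0.13 -0.21 -0.06]
now [ 592.37 -180.76  207.33] [3.0793 0.0263 0.0064] F [-0.15  0.07 -4.35] M [0.04 0.09 0.02]
target [ 591.63 -104.54  206.34] ring s now 36.44 lateral [  0.57 -76.13  -3.74] deg [ 0.13 -0.21 -0.03]
```

```bash
python3 -m inch '[{"tx":0,"ty":-1.5,"tz":0,"ax":0.1,"ay":-0.2,"az":0,"jaw":0},{"tx":0,"ty":-2.3,"tz":0,"ax":0,"ay":0,"az":0,"jaw":0},{"tx":0,"ty":-2.3,"tz":0.5,"ax":0,"ay":0,"az":0,"jaw":0},{"tx":0,"ty":-1.55,"tz":1,"ax":0,"ay":0,"az":0,"jaw":0},{"tx":0,"ty":0,"tz":1.5,"ax":0,"ay":0,"az":0,"jaw":0},{"tx":0,"ty":0,"tz":0,"ax":0,"ay":0,"az":0,"jaw":0},{"tx":0,"ty":0,"tz":0,"ax":0,"ay":0,"az":0,"jaw":0},{"tx":0,"ty":0,"tz":0,"ax":0,"ay":0,"az":0,"jaw":0}]'; python3 g.py 6
```

```text
t: 8.48
ee_pos: [591.5, -106.7, 173.0]
orientation: [3.081, 0.025, 0.002]
ft_force: [0.6, 0.5, -4.4]
width: 51.2
now [ 591.41 -106.51  173.03] [3.081e+00 2.550e-02 1.800e-03] F [-0.18  0.12 -4.42] M [0.02 0.02 0.01]
target [ 591.63 -106.58  172.4 ] ring s now 6.64 lateral [0.22 0.04 0.64] deg [ 0.03 -0.04 -0.05]
```

```bash
python3 -m inch '[{"tx":0.02,"ty":0,"tz":0.3,"ax":0,"ay":0,"az":0,"jaw":0},{"tx":0,"ty":0,"tz":0.3,"ax":0,"ay":0,"az":0,"jaw":0},{"tx":0,"ty":0,"tz":0.2,"ax":0,"ay":0,"az":0,"jaw":0},{"tx":0,"ty":0,"tz":0.2,"ax":0,"ay":0,"az":0,"jaw":0},{"tx":0,"ty":0,"tz":0,"ax":0,"ay":0,"az":0,"jaw":0}]'; python3 g.py -4
```

```text
t: 9.25
ee_pos: [591.3, -106.6, 162.4]
orientation: [3.081, 0.026, 0.0]
ft_force: [-0.2, -0.1, -5.0]
width: 51.7
now [ 591.41 -106.63  162.63] [3.081e+00 2.640e-02 1.000e-03] F [ 0.19 -0.46 -4.57] M [0.08 0.04 0.07]
target [ 591.63 -107.17  162.42] ring s now -3.75 lateral [0.22 0.53 0.25] deg [ 0.03 -0.01 -0.02]
```

```bash
python3 -m inch '[{"tx":0.02,"ty":0.03,"tz":0.2,"ax":0,"ay":0,"az":0,"jaw":0},{"tx":0,"ty":0,"tz":0.25,"ax":0,"ay":0,"az":0,"jaw":0},{"tx":0,"ty":0,"tz":0.25,"ax":0,"ay":0,"az":0,"jaw":0},{"tx":0,"ty":0,"tz":0.25,"ax":0,"ay":0,"az":0,"jaw":0},{"tx":0,"ty":0,"tz":0.25,"ax":0,"ay":0,"az":0,"jaw":0},{"tx":0,"ty":0,"tz":0,"ax":0,"ay":0,"az":0,"jaw":0}]'; python3 g.py -16
```

```text
t: 10.15
ee_pos: [591.4, -107.7, 150.4]
orientation: [3.081, 0.026, 0.0]
ft_force: [0.3, -1.1, -3.7]
width: 51.5
now [ 591.61 -107.65  150.67] [3.0811e+00 2.6400e-02 1.0000e-03] F [-0.29 -0.66 -3.85] M [0.02 0.05 0.01]
target [ 591.63 -107.89  150.44] ring s now -15.75 lateral [0.02 0.22 0.25] deg [ 0.02 -0.01 -0.02]
```

```bash
python3 -m inch '[{"tx":0,"ty":0.03,"tz":0.25,"ax":0,"ay":0,"az":0,"jaw":0},{"tx":0,"ty":0,"tz":0.25,"ax":0,"ay":0,"az":0,"jaw":0},{"tx":0,"ty":0,"tz":0.25,"ax":0,"ay":0,"az":0,"jaw":0},{"tx":0,"ty":0,"tz":0.25,"ax":0,"ay":0,"az":0,"jaw":0},{"tx":0,"ty":0,"tz":0.25,"ax":0,"ay":0,"az":0,"jaw":0},{"tx":0,"ty":0,"tz":0.25,"ax":0,"ay":0,"az":0,"jaw":0},{"tx":0,"ty":0,"tz":0.25,"ax":0,"ay":0,"az":0,"jaw":0},{"tx":0,"ty":0,"tz":0,"ax":0,"ay":0,"az":0,"jaw":0}]'; python3 g.py -33.5
```

```text
t: 11.3
ee_pos: [591.5, -109.0, 133.0]
orientation: [3.081, 0.026, 0.0]
ft_force: [-0.8, -0.7, -4.0]
width: 51.5
now [ 591.64 -109.02  133.24] [3.081e+00 2.640e-02 1.000e-03] F [-0.45 -0.24 -4.47] M [0.04 0.04 0.04]
target [ 591.63 -108.94  132.97] ring s now -33.23 lateral [-0.01 -0.1   0.27] deg [ 0.03 -0.01 -0.02]
```

```bash
python3 -m inch '[{"tx":0,"ty":0,"tz":0.2,"ax":0,"ay":0,"az":0,"jaw":0},{"tx":0,"ty":0,"tz":0.2,"ax":0,"ay":0,"az":0,"jaw":0},{"tx":0,"ty":0,"tz":0.1,"ax":0,"ay":0,"az":0,"jaw":0},{"tx":0,"ty":0,"tz":0.05,"ax":0,"ay":0,"az":0,"jaw":0},{"tx":0,"ty":0,"tz":0.05,"ax":0,"ay":0,"az":0,"jaw":0},{"tx":0,"ty":0,"tz":0,"ax":0,"ay":0,"az":0,"jaw":0}]'; python3 g.py -40
```

```text
t: 12.2
ee_pos: [591.6, -109.4, 127.3]
orientation: [3.081, 0.026, 0.001]
ft_force: [0.4, -0.5, -3.9]
width: 51.3
now [ 591.66 -109.38  127.29] [3.0811e+00 2.6300e-02 1.0000e-03] F [ 0.15 -0.37 -4.07] M [ 0.04  0.05 -0.  ]
target [ 591.63 -109.33  126.48] ring s now -39.19 lateral [-0.02 -0.1   0.81] deg [ 0.02 -0.01 -0.02]
```

```bash
python3 -m inch '[{"tx":0,"ty":0,"tz":0.05,"ax":0,"ay":0,"az":0,"jaw":0},{"tx":0,"ty":0,"tz":0.03,"ax":0,"ay":0,"az":0,"jaw":0},{"tx":0,"ty":0,"tz":0,"ax":0,"ay":0,"az":0,"jaw":0}]'; python3 g.py -40
```

```text
t: 12.72
ee_pos: [591.6, -109.4, 126.4]
orientation: [3.081, 0.026, 0.001]
ft_force: [0.2, -0.3, -4.4]
width: 51.7
now [ 591.64 -109.42  126.45] [3.081e+00 2.640e-02 9.000e-04] F [-0.34 -0.22 -3.96] M [0.02 0.08 0.01]
target [ 591.63 -109.33  126.48] ring s now -40.03 lateral [-0.   -0.09 -0.03] deg [ 0.03 -0.   -0.02]
```

```bash
python3 -m inch '[{"tx":0,"ty":0,"tz":0.05,"ax":0,"ay":0,"az":0,"jaw":0},{"tx":0,"ty":0,"tz":0.05,"ax":0,"ay":0,"az":0,"jaw":0},{"tx":0,"ty":0,"tz":0,"ax":0,"ay":0,"az":0,"jaw":0}]'; python3 g.py -41
```

```text
t: 13.25
ee_pos: [591.7, -109.5, 125.7]
orientation: [3.081, 0.026, 0.001]
ft_force: [-1.1, 1.7, -1.1]
width: 51.5
now [ 591.65 -109.45  125.7 ] [3.0811e+00 2.6400e-02 9.0000e-04] F [-0.83  0.59 -0.15] M [ 0.07  0.31 -0.03]
target [ 591.63 -109.39  125.48] ring s now -40.78 lateral [-0.02 -0.07  0.22] deg [ 0.02 -0.   -0.02]
```

```bash
python3 -m inch '[{"tx":0,"ty":0,"tz":0,"ax":0,"ay":0,"az":0,"jaw":0.62},{"tx":0,"ty":0,"tz":0,"ax":0,"ay":0,"az":0,"jaw":0.66},{"tx":0,"ty":0,"tz":0,"ax":0,"ay":0,"az":0,"jaw":0.75},{"tx":0,"ty":0,"tz":0,"ax":0,"ay":0,"az":0,"jaw":0.75},{"tx":0,"ty":0,"tz":0,"ax":0,"ay":0,"az":0,"jaw":0.75}]'; python3 g.py -41
```

```text
t: 14.02
ee_pos: [591.7, -109.5, 125.5]
orientation: [3.081, 0.026, 0.001]
ft_force: [-0.1, 0.0, 0.0]
width: 66.0
now [ 591.64 -109.48  125.46] [3.0811e+00 2.6400e-02 8.0000e-04] F [-0.23 -0.53  0.2 ] M [-0.09  0.04  0.03]
target [ 591.63 -109.39  125.48] ring s now -41.03 lateral [-0.   -0.09 -0.03] deg [ 0.02  0.   -0.02]
```

```bash
python3 -m inch '[{"tx":0,"ty":0,"tz":-0.5,"ax":0,"ay":0,"az":0,"jaw":0.75},{"tx":0,"ty":0,"tz":-2,"ax":0,"ay":0,"az":0,"jaw":0.75},{"tx":0,"ty":0,"tz":-4,"ax":0,"ay":0,"az":0,"jaw":0.75},{"tx":0,"ty":0,"tz":-2.5,"ax":0,"ay":0,"az":0,"jaw":0.75}]'; python3 - <<'E'
from h import *
plan([([492,154,200],toolR(1),7)])
E
```

```text
t: 14.68
ee_pos: [592.1, -104.1, 217.4]
orientation: [3.081, 0.026, 0.004]
ft_force: [-0.3, 0.0, -0.0]
width: 65.7
{"tx": -1.37, "ty": -3.72, "tz": 0.02, "ax": 0.5, "ay": -0.02, "az": -0.0}
{"tx": -1.37, "ty": -3.72, "tz": 0.05, "ax": 0.5, "ay": -0.02, "az": -0.0}
{"tx": -1.37, "ty": -3.72, "tz": 0.09, "ax": 0.5, "ay": -0.02, "az": -0.0}
{"tx": -1.37, "ty": -3.72, "tz": 0.12, "ax": 0.5, "ay": -0.02, "az": -0.0}
{"tx": -1.37, "ty": -3.72, "tz": 0.15, "ax": 0.5, "ay": -0.02, "az": -0.0}
{"tx": -1.37, "ty": -3.71, "tz": 0.18, "ax": 0.5, "ay": -0.02, "az": -0.0}
{"tx": -1.37, "ty": -3.71, "tz": 0.22, "ax": 0.5, "ay": -0.02, "az": -0.0}
```

```bash
python3 -m inch '[{"tx":-1.37,"ty":-3.72,"tz":0.02,"ax":0.5,"ay":0,"az":0,"jaw":0.75},{"tx":-1.37,"ty":-3.72,"tz":0.05,"ax":0.5,"ay":0,"az":0,"jaw":0.3},{"tx":-1.37,"ty":-3.72,"tz":0.09,"ax":0.5,"ay":0,"az":0,"jaw":0},{"tx":-1.37,"ty":-3.72,"tz":0.12,"ax":0.5,"ay":0,"az":0,"jaw":0},{"tx":-1.37,"ty":-3.72,"tz":0.15,"ax":0.5,"ay":0,"az":0,"jaw":0},{"tx":-1.37,"ty":-3.71,"tz":0.18,"ax":0.5,"ay":0,"az":0,"jaw":0},{"tx":-1.37,"ty":-3.71,"tz":0.22,"ax":0.5,"ay":0,"az":0,"jaw":0},{"tx":0,"ty":0,"tz":0,"ax":0,"ay":0,"az":0,"jaw":0}]'
cat > r.py <<'E'
from h import *
import sys
o=get_obs(); print("t",o["t"],o["ee_pos"].round(1),o["ft_force"].round(1),"w",round(o["width"],1))
for n in ["side","scene"]:
    im,d,C=snap(n,(n+sys.argv[1]) if len(sys.argv)>1 else None); P=world(C,*np.meshgrid(np.arange(640.),np.arange(480.)),d.astype(float)).reshape(-1,3); ok=d.ravel()>0; P=P[ok]; I=im.reshape(-1,3)[ok].astype(int)
    def box(a,b,r=None):
        m=((P>a)&(P<b)).all(1); 
        return P[m]
    j=box([560,200,136],[610,252,175]); zl=np.median(j[j[:,2]>np.percentile(j[:,2],90)-8][:,2]) if len(j) else np.nan
    red=((P>[470,-70,80])&(P<[515,180,145])).all(1)&(I[:,0]>90)&(I[:,1]<60)&(I[:,2]<60); f=P[red]
    g=P[(np.hypot(P[:,0]-592,P[:,1]+112)<26)&(np.hypot(P[:,0]-592,P[:,1]+112)>9)&(P[:,2]>125)&(P[:,2]<162)]
    zr=np.median(g[g[:,2]>np.percentile(g[:,2],90)-5][:,2]) if len(g) else np.nan
    print(n,"lid",len(j),round(zl,1),"ring",len(g),round(zr,1),"tilt",round((zl-zr-22)/340,4),"fin",len(f),np.median(f,0).round(1) if len(f) else "", np.percentile(f,[3,97],axis=0).round(1).tolist() if len(f) else "")
E
python3 r.py 5.png; python3 - <<'E'
from h import *
im,d,C=snap("wrist","w5.png")
s=cv2.imread("pics/side5.png")[190:330,240:440]; w=cv2.imread("pics/w5.png")
cv2.imwrite("pics/c5.png",np.hstack([cv2.resize(s,(440,308)),cv2.resize(w,(411,308))])[:, :800])
P=cloud(C,d,(im[...,0]>110)&(im[...,1]<60)&(im[...,2]<60)); P=P[P[:,2]>70]; print(len(P),P.min(0),P.max(0)); t=P[P[:,2]>np.percentile(P[:,2],95)-6]; print(t.min(0),t.max(0))
E
```

```text
t: 15.68
ee_pos: [490.3, 155.7, 198.3]
orientation: [-3.141, -0.032, 0.0]
ft_force: [-0.0, 0.5, 0.1]
width: 1.2
t 15.675 [490.3 155.7 198.3] [-0.   0.5  0.1] w 1.2
side lid 210 144.4 ring 298 143.5 tilt -0.0621 fin 116 [491.7 113.2 113.4] [[481.3, 108.7, 90.0], [502.4, 126.2, 129.7]]
scene lid 412 146.0 ring 278 144.4 tilt -0.0601 fin 89 [499.7 121.2 124.7] [[482.5, 114.9, 93.3], [503.7, 127.8, 130.0]]Traceback (most recent call last):
  File "<stdin>", line 5, in <module>
    return umr_minimum(a, axis, None, out, keepdims, initial, where)
ValueError: zero-size array to reduction operation minimum which has no identity
```

View pics/c5.png

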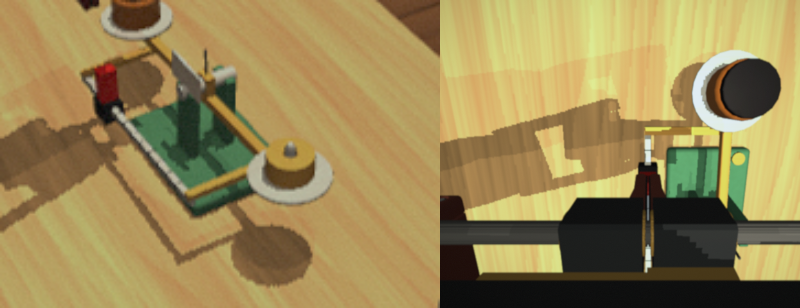

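The ring sits home around the spindle (left crop, about (290,160)) with the beam still jar down, and the tilt reader gives -0.06, as expected. Next I'll descend behind the fin on its jar side.

```bash
python3 -m inch '[{"tx":0.2,"ty":0,"tz":3,"ax":0,"ay":0,"az":0,"jaw":0},{"tx":0,"ty":0,"tz":4,"ax":0,"ay":0,"az":0,"jaw":0},{"tx":0,"ty":0.5,"tz":1.8,"ax":0,"ay":0,"az":0,"jaw":0},{"tx":0,"ty":0.5,"tz":0,"ax":0,"ay":0,"az":0,"jaw":0},{"tx":0,"ty":0.3,"tz":0,"ax":0,"ay":0,"az":0,"jaw":0},{"tx":0,"ty":0.2,"tz":0,"ax":0,"ay":0,"az":0,"jaw":0},{"tx":0,"ty":0.2,"tz":0,"ax":0,"ay":0,"az":0,"jaw":0},{"tx":0,"ty":0.2,"tz":0,"ax":0,"ay":0,"az":0,"jaw":0},{"tx":0,"ty":0,"tz":0,"ax":0,"ay":0,"az":0,"jaw":0}]'; python3 r.py
```

```text
t: 16.95
ee_pos: [493.8, 135.2, 110.4]
orientation: [-3.141, -0.027, -0.001]
ft_force: [0.2, 1.2, 0.4]
width: 0.3
t 16.95 [493.8 135.2 110.4] [0.2 1.2 0.4] w 0.3
side lid 40 142.5 ring 298 143.4 tilt -0.0673 fin 108 [492.1 108.4 115.7] [[481.3, 103.6, 90.2], [502.2, 122.5, 130.4]]
scene lid 415 146.1 ring 275 144.8 tilt -0.0607 fin 3 [502.4 110.3 107. ] [[500.5, 108.9, 106.2], [504.2, 111.1, 113.8]]
```

```bash
python3 -m inch '[{"tx":0,"ty":0.2,"tz":0,"ax":0,"ay":0,"az":0,"jaw":0},{"tx":0,"ty":0.3,"tz":0,"ax":0,"ay":0,"az":0,"jaw":0},{"tx":0,"ty":0.4,"tz":0,"ax":0,"ay":0,"az":0,"jaw":0},{"tx":0,"ty":0.4,"tz":0,"ax":0,"ay":0,"az":0,"jaw":0},{"tx":0,"ty":0.4,"tz":0,"ax":0,"ay":0,"az":0,"jaw":0},{"tx":0,"ty":0.4,"tz":0,"ax":0,"ay":0,"az":0,"jaw":0},{"tx":0,"ty":0.4,"tz":0,"ax":0,"ay":0,"az":0,"jaw":0},{"tx":0,"ty":0.4,"tz":0,"ax":0,"ay":0,"az":0,"jaw":0},{"tx":0,"ty":0.4,"tz":0,"ax":0,"ay":0,"az":0,"jaw":0},{"tx":0,"ty":0.4,"tz":0,"ax":0,"ay":0,"az":0,"jaw":0},{"tx":0,"ty":0.3,"tz":0,"ax":0,"ay":0,"az":0,"jaw":0},{"tx":0,"ty":0.2,"tz":0,"ax":0,"ay":0,"az":0,"jaw":0}]'; python3 r.py
```

```text
t: 18.55
ee_pos: [494.2, 93.0, 110.0]
orientation: [-3.141, -0.027, 0.0]
ft_force: [-1.0, 1.8, 2.2]
width: 0.2
t 18.55 [494.2  93.  110. ] [-1.   1.8  2.2] w 0.2
side lid 27 142.8 ring 299 143.6 tilt -0.0671 fin 111 [492.5  65.2 121.1] [[483.1, 61.8, 93.5], [502.4, 78.7, 132.9]]
scene lid 411 146.2 ring 277 144.8 tilt -0.0607 fin 0
```

```bash
python3 -m inch '[{"tx":0,"ty":0.2,"tz":0,"ax":0,"ay":0,"az":0,"jaw":0},{"tx":0,"ty":0.3,"tz":-0.05,"ax":0,"ay":0,"az":0,"jaw":0},{"tx":0,"ty":0.4,"tz":-0.05,"ax":0,"ay":0,"az":0,"jaw":0},{"tx":0,"ty":0.4,"tz":0,"ax":0,"ay":0,"az":0,"jaw":0},{"tx":0,"ty":0.4,"tz":0,"ax":0,"ay":0,"az":0,"jaw":0},{"tx":0,"ty":0.3,"tz":0,"ax":0,"ay":0,"az":0,"jaw":0},{"tx":0,"ty":0.2,"tz":0,"ax":0,"ay":0,"az":0,"jaw":0},{"tx":0,"ty":0,"tz":0,"ax":0,"ay":0,"az":0,"jaw":0}]'; python3 r.py
```

```text
t: 19.65
ee_pos: [494.6, 70.9, 111.0]
orientation: [-3.141, -0.027, 0.0]
ft_force: [0.3, 0.2, -0.7]
width: 0.3
t 19.65 [494.6  70.9 111. ] [ 0.3  0.2 -0.7] w 0.3
side lid 3 139.5 ring 296 143.6 tilt -0.0768 fin 119 [492.2  43.8 119.5] [[483.1, 39.3, 95.1], [502.6, 58.6, 133.6]]
scene lid 419 146.0 ring 280 144.8 tilt -0.0611 fin 4 [504.2  46.5 108.5] [[503.9, 46.3, 99.6], [505.3, 47.6, 112.8]]
```

```bash
python3 -m inch '[{"tx":0,"ty":0.2,"tz":0,"ax":0,"ay":0,"az":0,"jaw":0},{"tx":0,"ty":0.3,"tz":0,"ax":0,"ay":0,"az":0,"jaw":0},{"tx":0,"ty":0.3,"tz":0,"ax":0,"ay":0,"az":0,"jaw":0},{"tx":0,"ty":0.2,"tz":0,"ax":0,"ay":0,"az":0,"jaw":0},{"tx":0,"ty":0,"tz":0,"ax":0,"ay":0,"az":0,"jaw":0},{"tx":0,"ty":0,"tz":0,"ax":0,"ay":0,"az":0,"jaw":0}]'; python3 r.py
python3 -m inch '[{"tx":0,"ty":0.2,"tz":0,"ax":0,"ay":0,"az":0,"jaw":0},{"tx":0,"ty":0.3,"tz":0,"ax":0,"ay":0,"az":0,"jaw":0},{"tx":0,"ty":0.3,"tz":0,"ax":0,"ay":0,"az":0,"jaw":0},{"tx":0,"ty":0.2,"tz":0,"ax":0,"ay":0,"az":0,"jaw":0},{"tx":0,"ty":0,"tz":0,"ax":0,"ay":0,"az":0,"jaw":0},{"tx":0,"ty":0,"tz":0,"ax":0,"ay":0,"az":0,"jaw":0}]'; python3 r.py
```

```text
t: 20.5
ee_pos: [494.7, 61.0, 110.9]
orientation: [-3.141, -0.027, 0.0]
ft_force: [-0.0, 0.3, 0.3]
width: 0.7
t 20.5 [494.7  61.  110.9] [-0.   0.3  0.3] w 0.7
side lid 0 nan ring 298 143.9 tilt nan fin 120 [492.4  34.2 122.5] [[483.1, 28.8, 95.6], [502.5, 49.3, 134.4]]
scene lid 418 146.1 ring 281 144.3 tilt -0.0593 fin 5 [503.   37.1  97. ] [[502.6, 33.7, 95.7], [503.9, 45.2, 114.0]]
t: 21.35
ee_pos: [495.0, 51.0, 111.0]
orientation: [-3.141, -0.027, 0.0]
ft_force: [-0.1, -0.8, 0.3]
width: 0.2
t 21.35 [495.  51. 111.] [-0.1 -0.8  0.3] w 0.2
side lid 0 nan ring 272 139.1 tilt nan fin 109 [491.9  24.5 122.9] [[483.4, 20.4, 95.6], [502.9, 37.0, 134.4]]
scene lid 468 150.0 ring 264 140.6 tilt -0.0369 fin 4 [503.4  30.4  98.8] [[500.4, 24.3, 93.3], [505.6, 37.2, 100.5]]
```

```bash
python3 -m inch '[{"tx":0,"ty":-0.3,"tz":0,"ax":0,"ay":0,"az":0,"jaw":0},{"tx":0,"ty":-0.4,"tz":0,"ax":0,"ay":0,"az":0,"jaw":0},{"tx":0,"ty":0,"tz":0,"ax":0,"ay":0,"az":0,"jaw":0},{"tx":0,"ty":0,"tz":0,"ax":0,"ay":0,"az":0,"jaw":0},{"tx":0,"ty":0,"tz":0,"ax":0,"ay":0,"az":0,"jaw":0},{"tx":0,"ty":0,"tz":0,"ax":0,"ay":0,"az":0,"jaw":0},{"tx":0,"ty":0,"tz":0,"ax":0,"ay":0,"az":0,"jaw":0},{"tx":0,"ty":0,"tz":0,"ax":0,"ay":0,"az":0,"jaw":0},{"tx":0,"ty":0,"tz":0,"ax":0,"ay":0,"az":0,"jaw":0},{"tx":0,"ty":0,"tz":0,"ax":0,"ay":0,"az":0,"jaw":0},{"tx":0,"ty":0,"tz":0,"ax":0,"ay":0,"az":0,"jaw":0}]'; python3 r.py;python3 r.py
```

```text
t: 22.82
ee_pos: [494.8, 58.2, 111.0]
orientation: [-3.141, -0.027, -0.0]
ft_force: [-0.5, 0.4, -0.2]
width: 0.5
t 22.825 [494.8  58.2 111. ] [-0.5  0.4 -0.2] w 0.5
side lid 0 nan ring 296 143.7 tilt nan fin 125 [493.7  23.9 121. ] [[483.7, 20.1, 94.3], [504.0, 37.8, 136.6]]
scene lid 416 146.1 ring 277 144.6 tilt -0.0603 fin 3 [502.8  27.   95.8] [[502.5, 26.4, 95.3], [505.6, 33.1, 106.1]]
t 22.925 [494.9  58.2 111. ] [-0.2 -0.5 -0.4] w 0.1
side lid 0 nan ring 288 143.8 tilt nan fin 126 [493.6  24.1 122.4] [[483.4, 19.9, 95.0], [503.3, 39.1, 134.3]]
scene lid 419 146.0 ring 287 144.9 tilt -0.0612 fin 4 [503.1  31.   97.7] [[502.5, 24.2, 96.0], [504.3, 36.6, 102.8]]
```

```bash
python3 -m inch '[{"tx":0,"ty":0.4,"tz":0,"ax":0,"ay":0,"az":0,"jaw":0},{"tx":0,"ty":0.3,"tz":0,"ax":0,"ay":0,"az":0,"jaw":0},{"tx":0,"ty":0.3,"tz":0,"ax":0,"ay":0,"az":0,"jaw":0},{"tx":0,"ty":0.3,"tz":0,"ax":0,"ay":0,"az":0,"jaw":0},{"tx":0,"ty":0.2,"tz":0,"ax":0,"ay":0,"az":0,"jaw":0},{"tx":0,"ty":-0.4,"tz":0,"ax":0,"ay":0,"az":0,"jaw":0},{"tx":0,"ty":-0.4,"tz":0,"ax":0,"ay":0,"az":0,"jaw":0},{"tx":0,"ty":0,"tz":0,"ax":0,"ay":0,"az":0,"jaw":0},{"tx":0,"ty":0,"tz":0,"ax":0,"ay":0,"az":0,"jaw":0},{"tx":0,"ty":0,"tz":0,"ax":0,"ay":0,"az":0,"jaw":0},{"tx":0,"ty":0,"tz":0,"ax":0,"ay":0,"az":0,"jaw":0},{"tx":0,"ty":0,"tz":0,"ax":0,"ay":0,"az":0,"jaw":0}]'; python3 r.py;python3 -m inch '[{"tx":0,"ty":0,"tz":0,"ax":0,"ay":0,"az":0,"jaw":0},{"tx":0,"ty":0,"tz":0,"ax":0,"ay":0,"az":0,"jaw":0}]';python3 r.py
```

```text
t: 24.52
ee_pos: [495.0, 51.1, 111.0]
orientation: [-3.141, -0.027, -0.0]
ft_force: [-0.4, 0.3, 0.8]
width: 0.4
t 24.525 [495.   51.1 111. ] [-0.4  0.3  0.8] w 0.4
side lid 0 nan ring 283 141.2 tilt nan fin 123 [493.   16.1 119.2] [[484.0, 12.4, 96.8], [503.5, 29.9, 134.6]]
scene lid 444 148.7 ring 270 142.0 tilt -0.045 fin 7 [502.1  18.1 105.8] [[502.0, 14.7, 94.7], [504.7, 25.6, 115.4]]
t: 24.88
ee_pos: [495.0, 51.2, 111.0]
orientation: [-3.141, -0.027, -0.0]
ft_force: [-0.4, 0.4, 0.3]
width: 0.2
t 24.875 [495.   51.2 111. ] [-0.4  0.4  0.3] w 0.2
side lid 0 nan ring 288 141.2 tilt nan fin 122 [494.2  16.2 122.3] [[483.8, 12.4, 94.7], [503.5, 30.2, 135.7]]
scene lid 446 148.8 ring 273 141.9 tilt -0.0444 fin 7 [504.1  19.3 106.4] [[502.2, 17.6, 95.2], [506.7, 26.9, 118.5]]
```

```bash
python3 -m inch '[{"tx":0,"ty":0.4,"tz":0,"ax":0,"ay":0,"az":0,"jaw":0},{"tx":0,"ty":0.3,"tz":0,"ax":0,"ay":0,"az":0,"jaw":0},{"tx":0,"ty":0.3,"tz":0,"ax":0,"ay":0,"az":0,"jaw":0},{"tx":0,"ty":0.3,"tz":0,"ax":0,"ay":0,"az":0,"jaw":0},{"tx":0,"ty":0.3,"tz":0,"ax":0,"ay":0,"az":0,"jaw":0},{"tx":0,"ty":0.26,"tz":0,"ax":0,"ay":0,"az":0,"jaw":0},{"tx":0,"ty":-0.4,"tz":0,"ax":0,"ay":0,"az":0,"jaw":0},{"tx":0,"ty":-0.8,"tz":0,"ax":0,"ay":0,"az":0,"jaw":0},{"tx":0,"ty":0,"tz":0,"ax":0,"ay":0,"az":0,"jaw":0},{"tx":0,"ty":0,"tz":0,"ax":0,"ay":0,"az":0,"jaw":0},{"tx":0,"ty":0,"tz":0,"ax":0,"ay":0,"az":0,"jaw":0},{"tx":0,"ty":0,"tz":0,"ax":0,"ay":0,"az":0,"jaw":0}]'; python3 -m inch '[{"tx":0,"ty":0,"tz":0,"ax":0,"ay":0,"az":0,"jaw":0},{"tx":0,"ty":0,"tz":0,"ax":0,"ay":0,"az":0,"jaw":0},{"tx":0,"ty":0,"tz":0,"ax":0,"ay":0,"az":0,"jaw":0},{"tx":0,"ty":0,"tz":0,"ax":0,"ay":0,"az":0,"jaw":0},{"tx":0,"ty":0,"tz":0,"ax":0,"ay":0,"az":0,"jaw":0},{"tx":0,"ty":0,"tz":0,"ax":0,"ay":0,"az":0,"jaw":0}]';python3 r.py; python3 r.py
```

```text
t: 26.48
ee_pos: [495.1, 44.5, 111.0]
orientation: [-3.141, -0.027, 0.0]
ft_force: [0.7, -0.1, -0.0]
width: 0.7
t: 27.22
ee_pos: [495.1, 44.6, 111.0]
orientation: [-3.141, -0.027, 0.0]
ft_force: [0.0, -0.4, 0.5]
width: 0.3
t 27.225 [495.1  44.6 111. ] [ 0.  -0.4  0.5] w 0.3
side lid 0 nan ring 258 135.1 tilt nan fin 98 [494.6   6.  121.9] [[483.9, 2.1, 94.5], [503.7, 18.5, 133.7]]
scene lid 502 154.6 ring 235 136.1 tilt -0.0101 fin 7 [504.1   9.1 105. ] [[502.8, 8.1, 95.7], [506.0, 15.4, 115.5]]
t 27.325 [495.1  44.6 111. ] [-0.4 -0.1 -0.1] w 0.5
side lid 0 nan ring 250 135.2 tilt nan fin 102 [494.2   6.1 122.1] [[484.0, 1.6, 95.7], [504.6, 17.3, 133.8]]
scene lid 506 154.5 ring 238 136.0 tilt -0.0103 fin 7 [504.    9.1 106.3] [[503.5, 7.0, 96.4], [504.7, 15.1, 115.0]]
```

```bash
python3 -m inch '[{"tx":0,"ty":0.5,"tz":0,"ax":0,"ay":0,"az":0,"jaw":0},{"tx":0,"ty":0.4,"tz":0,"ax":0,"ay":0,"az":0,"jaw":0},{"tx":0,"ty":0.2,"tz":0,"ax":0,"ay":0,"az":0,"jaw":0},{"tx":0,"ty":0.2,"tz":0,"ax":0,"ay":0,"az":0,"jaw":0},{"tx":0,"ty":0.15,"tz":0,"ax":0,"ay":0,"az":0,"jaw":0},{"tx":0,"ty":-0.4,"tz":0,"ax":0,"ay":0,"az":0,"jaw":0},{"tx":0,"ty":-1.5,"tz":0,"ax":0,"ay":0,"az":0,"jaw":0},{"tx":0,"ty":-0.5,"tz":-3,"ax":0,"ay":0,"az":0,"jaw":0},{"tx":0,"ty":0,"tz":-5,"ax":0,"ay":0,"az":0,"jaw":0},{"tx":0,"ty":0,"tz":-3,"ax":0,"ay":0,"az":0,"jaw":0},{"tx":0,"ty":0,"tz":0,"ax":0,"ay":0,"az":0,"jaw":0},{"tx":0,"ty":0,"tz":0,"ax":0,"ay":0,"az":0,"jaw":0}]'; python3 -m inch '[{"tx":0,"ty":0,"tz":0,"ax":0,"ay":0,"az":0,"jaw":0},{"tx":0,"ty":0,"tz":0,"ax":0,"ay":0,"az":0,"jaw":0},{"tx":0,"ty":0,"tz":0,"ax":0,"ay":0,"az":0,"jaw":0},{"tx":0,"ty":0,"tz":0,"ax":0,"ay":0,"az":0,"jaw":0},{"tx":0,"ty":0,"tz":0,"ax":0,"ay":0,"az":0,"jaw":0},{"tx":0,"ty":0,"tz":0,"ax":0,"ay":0,"az":0,"jaw":0},{"tx":0,"ty":0,"tz":0,"ax":0,"ay":0,"az":0,"jaw":0},{"tx":0,"ty":0,"tz":0,"ax":0,"ay":0,"az":0,"jaw":0}]';python3 r.py; python3 r.py 9.png; python3 -c "
import cv2;s=cv2.imread('pics/scene9.png');cv2.imwrite('pics/c9.png',cv2.resize(s[170:350,200:460],(780,540)))"
```

```text
t: 28.92
ee_pos: [494.2, 54.5, 220.2]
orientation: [-3.141, -0.028, 0.002]
ft_force: [0.4, 0.4, -0.3]
width: 0.4
t: 29.92
ee_pos: [494.9, 54.0, 221.0]
orientation: [-3.141, -0.027, -0.0]
ft_force: [0.5, 0.4, 0.3]
width: 0.6
t 29.925 [494.9  54.  221. ] [0.5 0.4 0.3] w 0.6
side lid 27 148.9 ring 251 134.3 tilt -0.0216 fin 70 [494.4   5.9 129.9] [[484.1, 0.3, 95.3], [503.3, 16.9, 133.1]]
scene lid 504 155.7 ring 232 135.1 tilt -0.0042 fin 91 [502.7  13.2 125.2] [[486.1, 5.3, 98.6], [505.8, 18.9, 134.3]]
t 30.025 [494.9  54.  221. ] [ 0.7 -0.3 -0.2] w 0.8
side lid 30 147.7 ring 251 134.1 tilt -0.0247 fin 76 [494.5   5.6 128.7] [[483.5, 0.5, 94.9], [504.1, 16.8, 133.5]]
scene lid 506 155.6 ring 232 135.1 tilt -0.0043 fin 92 [502.7  12.9 125.1] [[486.4, 4.6, 99.7], [506.1, 18.8, 134.5]]
```

View pics/c9.png

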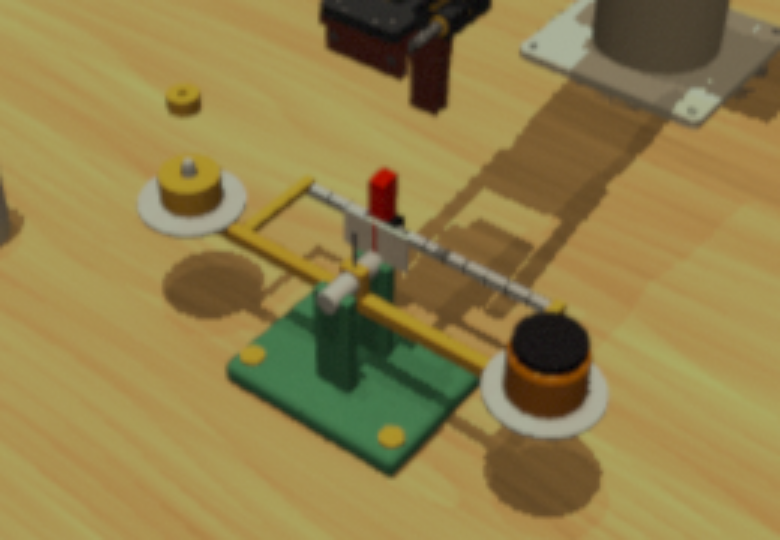

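The close-up shows the beam near level, the ring flat round the spindle, and the hand clear. The ring has dropped 9.4 mm from the stop position, which gives about -0.005 rad and agrees with the scene tilt of -0.004.

```bash
python3 -c "
from workcell import ctrl; print(ctrl.close_job())"
```

```text
the job is handed in; nothing more can be done
None
```

I put the ring weight on the pan, slid the poise until the beam floated level, and handed the job in at about t = 30 s of the 67 s allowed. Handing in reports no verdict.

- **Weight:** I threaded the largest ring over the spindle, keeping it tilted to match the spindle's lean. I lowered it until the wrist force showed the pan carrying it, then let go. Afterwards its top was at the height expected for a ring fully home, and the last picture shows it lying flat round the spindle.
- **Poise:** I nudged it about 110 mm towards the weight pan with closed fingertips. I took the hand off each time to read the beam: -0.06, -0.044, -0.010, then -0.004 rad.
- **Last check:** With the hand clear and the beam at rest, the scene camera read -0.004 rad, against the ±0.02 allowed. The ring's height in the side camera gave about -0.005.
- **Disagreement:** The side camera's tilt read -0.022 to -0.025 rad. I discounted it because the arm hid most of the jar lid from that camera, leaving only about 30 pixels.
- **Not checked:** I did not re-measure the spool, bottle and tool block at the end. The planned paths kept clear of them.

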